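# Invert and stack two yeast plates, then send them along the rail

### The job

Turn each lidded culture dish upside down, base and lid held together so that the lid never comes off, and lay it flat in the sloped cradle on the rail carriage, resting against the rods: first the white-lidded dish, then the blue-lidded one squarely on top of it, each set down gently rather than dropped. Leave the carriage at its loading end until both are in, then slide it, without a jolt, all the way to the red stop and let go. Leave the other things on the table where they are.

Things in the scene. Friction and masses are not known exactly. Their poses are not given: they have to be found in the camera images.
- white_mid (a point): centre of the white-lidded round culture dish (68 mm across, 23 mm thick in all, 60 to 100 g), on its base; z runs along the dish axis from base to lid. It starts leaning on one of the stands, lid side up, z 50 degrees from vertical, tilting up and to the robot's left. Pinch lid and base together across the 23 mm from its upper edge, fingers pointing down the slope (40 degrees from vertical).
- blue_mid (a point): centre of the blue-lidded round culture dish (68 mm across, 23 mm thick in all, 60 to 100 g), on its base; z runs along the dish axis from base to lid. It starts leaning on one of the stands, lid side up, z 50 degrees from vertical, tilting up and to the robot's left. Pinch lid and base together across the 23 mm from its upper edge, fingers pointing down the slope (40 degrees from vertical).
- stand_a: fixed stand under the white-lidded dish, 100 x 84 mm foot; origin under it, x horizontal, down the slope, roughly to the robot's left. The dish leans on two sloped bars (8 mm wide, 8 mm thick, 46 mm gap between, ending 14 mm up-slope of the dish centre, tips bent back) and two rods at the low end. One finger fits behind the dish, in the gap. The dish centre lies 9 mm along x, 85 mm up.
- stand_b: fixed stand under the blue-lidded dish, 100 x 84 mm foot; origin under it, x horizontal, down the slope, roughly to the robot's left. The dish leans on two sloped bars (8 mm wide, 8 mm thick, 46 mm gap between, ending 14 mm up-slope of the dish centre, tips bent back) and two rods at the low end. One finger fits behind the dish, in the gap. The dish centre lies 9 mm along x, 85 mm up.
- white_lid_mid (a point): the dish's centre again, but fixed to the white lid: coincides with white_mid (within the 1.5 mm play) while the lid is on; z as there
- blue_lid_mid (a point): the same for the blue lid
- white: base of the white-lidded dish: amber disc 60 mm across, 20 mm thick; origin at the centre of its flat underside, z towards the lid
- blue: base of the blue-lidded dish, as white
- white_lid: loose white lid: 68 mm outside, 3 mm top, 14 mm skirt that slips over the base with 1.5 mm play all round, leaving the base's last 6 mm bare; only gravity keeps it on. Origin at the centre of the skirt's open end, z towards its top
- blue_lid: the blue lid, as white_lid
- cradle (a point): sloped cradle on the carriage, bars as on the stands, two 8 mm rods 40 mm apart and 56 mm long square to the slope at its low end. Origin: on the bars' surface under the centre of a dish that rests on both rods, 108 mm up; x down the slope, to the robot's left; y across; z square to the slope, 50 degrees from vertical. Centre of the first dish at z 11.5 mm, of one stacked on it 34.5 mm
- carriage (a joint): travel of the grey carriage (with the cradle) along its rail, in m: 0 to 0.04 at the start (loading end), 0.17 against the red stop block. It moves to the robot's right, level, against the cradle's x; friction about 3 N, it stays where it is left
- push_tab (a point): middle of the top edge of the orange upright tab on the trailing side of the carriage (the rods' side, robot's left): 36 mm wide across the rail, 10 mm thick along it, top 89 mm above the table, free for 50 mm down; axes as the cradle's (level part of x runs along the rail, away from the stop)
- stopper: bystander: black rubber bung, 32 mm wide, 28 high, origin at its underside
- jar: bystander: small amber jar with dark cap, 48 mm wide, 75 high, origin at its underside
- cup: bystander: open steel cup, 64 mm wide, 60 high, origin at its underside
- wrench: bystander: steel wrench lying flat, 160 mm long
- brush: bystander: small brush lying flat, 150 mm long
- sanitizer: bystander: white bottle with orange cap, 52 mm wide, 85 high, origin at its underside
- clamp: bystander: steel ring clamp lying flat, 60 mm wide, 12 high, origin at its underside
Not all that is in view belongs to the job. Leave any green or pink look-alike of the white_lid alone. Of the things that look like the blue_lid, the larger one is meant.

How it is judged:
By the outcome, as a careful person would: the job done as asked, in the order asked, and still so for the second after the job is handed in, with the robot touching nothing.
It also fails if it takes over 72 s, if anything falls off the work surface, if the arm or the gripper's body presses on something with over 40 N, if the wrist force passes 120 N, or if a joint passes its speed limit or range.

### The arm

A 6-joint arm with a two-finger parallel gripper is mounted at the origin on the work surface. World frame = base frame: x ahead of the robot, y to its left, z up, the work surface at z = 0. Lengths are in m, angles in rad, forces in N, time in s.
With the tool pointing down it reaches from about 0.425 to 0.95 m from the base axis. Payload 14.7 kg.
Tool frame: the origin (TCP) lies midway between the tips of the shut fingers; the grasp point (between the pads) lies 19 mm behind it; x points along the fingers, y is the direction in which the jaws open and shut, and the axes are right-handed (so a half turn about x gives the same grasp; the last joint's range is limited). The gripper opens to 85 mm and grips with 20 to 120 N. Pads are 22 mm wide; open, the fingers measure 114 mm over their backs; the gripper's body (76 mm by 85 mm) begins 54 mm behind the grasp point. The pads swing forward as they close: fully open they stand 13 mm farther back than shut.
Start: joints at [-1.35, 0.48, 1.596, -0, 1.065, -0.047], TCP at [0.172, -0.627, 0.231] pointing down, gripper open.
Joint ranges: [-2.75, 2.75], [-0.82, 2.05], [0.23, 2.67], [-1.56, 4.7], [0.09, 2.69], [-2.92, 2.92]. Speed limits (rad/s): [1.89, 1.89, 2.39, 3.01, 3.01, 3.01].

### API

Orientations are given as [roll, pitch, yaw] about the fixed x, y, z axes, in that order (R = Rz(yaw) Ry(pitch) Rx(roll)).
In Python, from rig import robot gives the robot as it stands. Calls block until the motion is done:
- robot.movep(position, orientation): joint-space move of the TCP to a pose.
- robot.movel(position, ori=None, vel=0.15): straight line of the TCP; ori=None keeps the orientation; vel is the mean speed in m/s.
- robot.movej(angles): joint-space move.
- robot.ungrasp() and robot.close_gripper(f_grip=None): open the fingers fully, or close them until they stop; f_grip is the grip in N (None keeps the last).
- robot.wait(seconds).
- robot.ik(position, orientation): joint angles nearest the present ones, or None.
- robot.state(): the state.
- robot.get_image(name): name is "scene" or "top"; returns (picture, depth): 480x640x3 uint8, red, green, blue; 480x640 float32, m along the optical axis (not along the pixel's ray), 0 where there is no reading.
- robot.calibration(name): a dict with "mtx" (3x3 intrinsics, pixels), "xyz" and "orientation" of the camera in the world. Camera axes: x right, y down, z forward; pixel columns grow to the right and rows downward; lengths in m; the calibration is good to about 2 mm. A picture is of the moment at which its call begins. calibration takes no time and is no camera call.
A pose or a line that the arm cannot do raises robot.PlanningError and nothing moves.
- robot.close_job(): hands the job in, once; it reports no verdict.
The state is a dict: "time": time; "joint_positions": joint angles; "qd": joint speeds; "effort": joint torques, N m; "tcp_pos": TCP position; "eef_rot": TCP orientation; "contact_force": force on the tool from outside, world axes, zero at the start; "moment": the same for the moment, N m; "gripper_width": finger opening in m.
Only numpy, scipy, OpenCV 4.12 (cv2) and the standard library are available. Lean on these libraries where they do the work, as an engineer would, in place of code of your own. Each camera call takes 0.05 s, during which the arm holds its last target. There are 200 camera calls.

## Working session

There is one attempt and no reset: what is moved stays moved. The work goes in short steps, each a Python script; the robot and the scene stay as the last script left them, time stands still between calls to the robot, and variables do not carry over. Pictures are saved under pics/ and viewed, about 8 in all and at most 12, crops included, and the job is handed in when it is done.

```bash
ls; mkdir -p pics; python3 - <<'E'
from rig import robot
import cv2,numpy as np
for n in("scene","top"):
    im,d=robot.get_image(n); np.savez(f"pics/{n}0.npz",im=im,d=d); cv2.imwrite(f"pics/{n}0.png",im[:,:,::-1])
    print(robot.calibration(n))
print(robot.state())
E
```

```text
pics
{'mtx': array([[599.18402129,   0.        , 326.56533436],
       [  0.        , 599.18402129, 245.28052113],
       [  0.        ,   0.        ,   1.        ]]), 'xyz': array([ 1.19276911, -0.6567505 ,  1.01451069]), 'orientation': array([-2.39093574,  0.01740505,  0.71611924])}
{'mtx': array([[598.13919203,   0.        , 309.80966635],
       [  0.        , 598.13919203, 237.16559524],
       [  0.        ,   0.        ,   1.        ]]), 'xyz': array([ 0.47544329, -0.02192552,  1.51907394]), 'orientation': array([-3.05079782, -0.004798  , -1.5626205 ])}
{'time': 0.1, 'joint_positions': array([-1.34961346e+00,  4.80740499e-01,  1.59679295e+00,  5.40862923e-05,
        1.06509710e+00, -4.65814255e-02]), 'qd': array([ 0.00057364,  0.00055312, -0.00093341, -0.00084278, -0.00104172,
        0.00066726]), 'effort': array([ 1.44696107e-03, -9.52258086e+01, -4.31042147e+01,  1.22600136e-04,
        5.50092605e-03, -2.79733553e-05]), 'tcp_pos': array([ 0.1719455 , -0.62647776,  0.23076182]), 'eef_rot': array([-1.66290898,  1.56975735,  1.74642174]), 'contact_force': array([-1.02582806, -0.19786469, -0.47761583]), 'moment': array([-0.00106561,  0.05666388, -0.02147663]), 'gripper_width': 0.08560231142265706}
```

View pics/scene0.png

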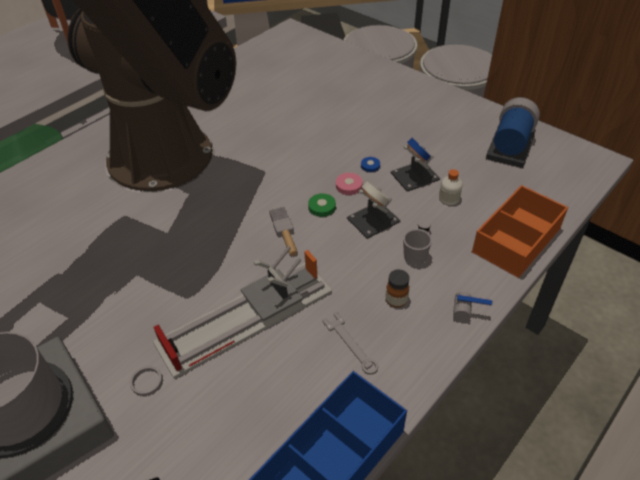

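View pics/top0.png

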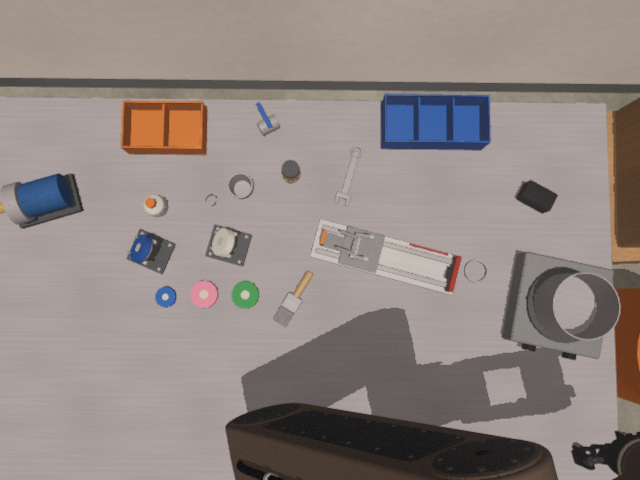

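Top view: blue dish (143,248), white dish (224,241), carriage with orange tab (323,237), red stop (453,273); small blue, pink and green look-alikes sit near (165..245,296). Next I crop and measure with colour and depth.

```bash
cat > h.py <<'E'
import numpy as np,cv2
from scipy.spatial.transform import Rotation as R
from rig import robot
def load(n,k=0):
    f=np.load(f"pics/{n}{k}.npz"); return f["im"],f["d"]
def cloud(n,d):
    c=robot.calibration(n);K=c["mtx"];v,u=np.mgrid[:480,:640]
    p=np.dstack([(u-K[0,2])/K[0,0],(v-K[1,2])/K[1,1],np.ones_like(u)])*d[...,None]
    return p@R.from_euler("xyz",c["orientation"]).as_matrix().T+c["xyz"]
def ray(n,u,v,z):
    c=robot.calibration(n);K=c["mtx"]
    r=R.from_euler("xyz",c["orientation"]).apply(np.c_[(np.atleast_1d(u)-K[0,2])/K[0,0],(np.atleast_1d(v)-K[1,2])/K[1,1],np.ones(np.size(u))])
    return c["xyz"]+r*((z-c["xyz"][2])/r[:,2:])
E
python3 - <<'E'
from h import *
np.set_printoptions(precision=4,suppress=True)
for n,boxes in(("top",{"blue":(120,220,180,280),"white":(200,215,260,275),"tab":(310,220,335,255)}),("scene",{"blue":(385,130,445,195),"white":(340,175,405,240),"tab":(300,245,325,285)})):
    im,d=load(n);P=cloud(n,d);hsv=cv2.cvtColor(im,cv2.COLOR_RGB2HSV)
    print(n,"table z",np.median(P[300:340,150:200,2]) if n=="top" else np.median(P[250:280,150:200,2]))
    for k,(a,b,c,e) in boxes.items():
        m=np.zeros((480,640),bool);h,s,v=[hsv[b:e,a:c,i].astype(int) for i in range(3)];Z=P[b:e,a:c,2]
        mm={"blue":(h>100)&(h<130)&(s>120),"white":(s<60)&(v>110)&(Z>.06),"tab":(h<18)&(s>150)}[k]
        m[b:e,a:c]=mm; q=P[m&(d>0)];vv,uu=np.nonzero(m)
        q0=q.mean(0);U,S,V=np.linalg.svd(q-q0,full_matrices=False);nn=V[2]*np.sign(V[2][2])
        print(n,k,m.sum(),"px",uu.mean(),vv.mean(),"mean",q0,"n",nn,"tilt",np.degrees(np.arccos(nn[2])),"az",np.degrees(np.arctan2(nn[1],nn[0])),"rms",S[2]/len(q)**.5,"min",q.min(0),"max",q.max(0))
        if k!="tab" and n=="top":
            mk=((v<75)&(Z<.03)).astype(np.uint8)
            pts=P[b:e,a:c][mk>0]; r=cv2.minAreaRect((pts[:,:2]*1000).astype(np.float32)); print(" foot",r,np.median(pts[:,2]),len(pts))
    for k,(a,b,c,e) in {"st":(115,200,265,290),"car":(300,210,480,300)}.items() if n=="top" else {"st":(335,125,455,245),"car":(150,230,335,370)}.items():
        cv2.imwrite(f"pics/{n}_{k}.png",cv2.resize(im[b:e,a:c,::-1],None,fx=4,fy=4,interpolation=cv2.INTER_CUBIC))
a=cv2.imread("pics/top_st.png");b=cv2.imread("pics/top_car.png")
cv2.imwrite("pics/c1.png",cv2.resize(np.vstack([np.pad(a,((0,0),(0,120),(0,0))),b]),None,fx=.8,fy=.8))
a=cv2.imread("pics/scene_st.png");b=cv2.imread("pics/scene_car.png")
cv2.imwrite("pics/c2.png",cv2.resize(np.hstack([np.pad(a,((0,80),(0,0),(0,0))),b]),None,fx=.65,fy=.65))
E
```

```text
top table z 0.00158166941210236
top blue 385 px 141.05974025974027 248.4051948051948 mean [0.5744 0.3722 0.1027] n [0.2956 0.62   0.7268] tilt 43.38213597525108 az 64.50774353095692 rms 0.005076348644690975 min [0.5419 0.3482 0.0094] max [0.6149 0.4054 0.1237]
 foot ((575.0919799804688, 361.3656311035156), (76.60023498535156, 71.95388793945312), 66.1358413696289) 0.008715063503006881 205
top white 565 px 223.0212389380531 242.3787610619469 mean [0.5904 0.1796 0.0988] n [0.1583 0.631  0.7594] tilt 40.58519207040791 az 75.91496241823502 rms 0.006784482035389819 min [0.5564 0.1498 0.0635] max [0.6256 0.2164 0.1251]
 foot ((600.0424194335938, 160.19876098632812), (17.92137908935547, 58.9393424987793), 86.15648651123047) 0.00955808218581189 41
top tab 44 px 323.09090909090907 236.6590909090909 mean [ 0.6071 -0.0596  0.0905] n [-0.2413 -0.8941  0.3774] tilt 67.82957717674263 az -105.10611335379348 rms 0.0019063702932000583 min [ 0.5894 -0.0664  0.0841] max [ 0.6227 -0.0522  0.0961]
scene table z 0.0009384781895835914
scene blue 146 px 418.40410958904107 148.7876712328767 mean [0.5848 0.358  0.1059] n [0.2441 0.8133 0.5281] tilt 58.1231534346652 az 73.29429661460085 rms 0.003893404812811555 min [0.5502 0.3488 0.0783] max [0.6089 0.3715 0.1229]
scene white 248 px 373.7459677419355 192.79435483870967 mean [0.5976 0.1672 0.1036] n [0.3367 0.5992 0.7263] tilt 43.42028543563685 az 60.66897276854471 rms 0.006941252392479913 min [0.5576 0.1273 0.0607] max [0.7109 0.2157 0.1225]
scene tab 195 px 310.4871794871795 263.374358974359 mean [ 0.6106 -0.0642  0.0706] n [-0.2119 -0.976   0.0503] tilt 87.11530155784271 az -102.24699387521527 rms 0.0022224350588979317 min [ 0.5897 -0.0703  0.0365] max [ 0.6252 -0.0529  0.0939]
```

View pics/c1.png

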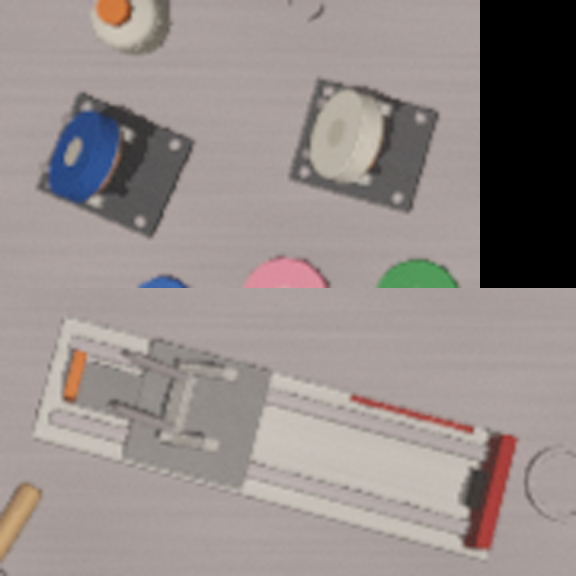

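View pics/c2.png

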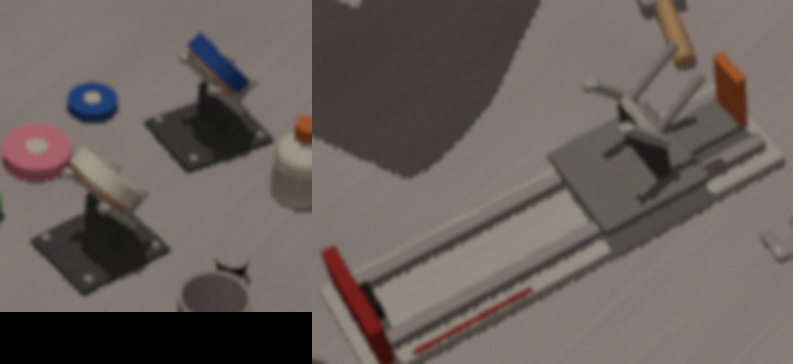

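The c1 crop gives the foot corners (white (318,80),(438,112),(411,212),(291,180); blue (80,93),(193,140),(152,236),(40,188)). It also shows the cradle rods running left to about (115,352) and (110,405), with bar tips at (230,373) and (212,443). I'll convert these, and look at the cloud in each local frame for heights and posts.

```bash
python3 - <<'E'
from h import *
np.set_printoptions(precision=4,suppress=True)
cl={n:cloud(n,load(n)[1]).reshape(-1,3) for n in("top","scene")}
Pt=cl["top"]
fr={}
for k,c in dict(white=[(318,80),(438,112),(411,212),(291,180)],blue=[(80,93),(193,140),(152,236),(40,188)]).items():
    c=np.array(c)/3.2+[115,200]; w=ray("top",c[:,0],c[:,1],.008)
    e1=(w[0]+w[3]-w[1]-w[2])/2; e2=(w[0]+w[1]-w[2]-w[3])/2
    yaw=np.arctan2(e1[1],e1[0]); yaw2=np.arctan2(e2[1],e2[0])+np.pi/2
    fr[k]=(w.mean(0)[:2],(yaw+yaw2)/2); print(k,"foot",w.mean(0),"yaws",np.degrees([yaw,yaw2]),"size",np.linalg.norm(e1),np.linalg.norm(e2))
im,d=load("top");hsv=cv2.cvtColor(im,cv2.COLOR_RGB2HSV);P=cloud("top",d)
m=((hsv[...,0]<8)|(hsv[...,0]>172))&(hsv[...,1]>150); m[:, :440]=0;m[:,475:]=0;m[:240]=0;m[300:]=0
s=P[m];print("stop",s.mean(0),s.min(0),s.max(0))
# rail edges at base
for z in(0,.01):
  c=np.array([(65,320),(515,437),(35,437),(487,557)])-[0,288];c=c/3.2+[300,210]; w=ray("top",c[:,0],c[:,1],z)
  print("rail",z,w[:,:2].tolist(),[np.degrees(np.arctan2(*(w[i]-w[i+1])[[1,0]])) for i in(0,2)],w.mean(0))
tab=np.array([.607,-.060]); yaw=np.arctan2(*(w[0]+w[2]-w[1]-w[3])[[1,0]]); fr["car"]=(tab,yaw)
out=[]
for k in("white","blue","car"):
    o,y=fr[k]; C,S=np.cos(y),np.sin(y); row=[]
    lim=(-.1,.1) if k!="car" else (-.16,.04)
    for ax in(1,2):
        img=np.full((200,260,3),255,np.uint8)
        for n in("scene","top"):
            q=cl[n]; dx=q[:,:2]-o; X=dx@[C,S];Y=dx@[-S,C];Z=q[:,2]
            ok=(X>lim[0])&(X<lim[1])&(abs(Y)<.06)&(Z>(.015 if ax==2 else .03))&(Z<.17)
            col=load(n)[0].reshape(-1,3)[ok]
            vv=(100-Y[ok]*1e3*1.3) if ax==1 else 190-Z[ok]*1e3*1.3
            if ax==1 : 
                hz=np.clip(Z[ok]/.13*255,0,255).astype(np.uint8)[:,None]; col=cv2.applyColorMap(hz,cv2.COLORMAP_JET)[:,0]
            else: col=col[:,::-1]
            uu=(X[ok]-lim[0])*1e3*1.3
            for u,v,c_ in zip(uu.astype(int),vv.astype(int),col): cv2.rectangle(img,(u,v),(u+1,v+1),c_.tolist(),-1)
        for g in range(0,200,20): cv2.line(img,(int(g*1.3),197),(int(g*1.3),199),(0,0,0),1)
        row.append(img)
    out.append(np.vstack(row))
cv2.imwrite("pics/ortho.png",cv2.resize(np.hstack(out),(800,410)))
# rod/bar candidates
q=Pt;o,y=fr["car"];C,S=np.cos(y),np.sin(y);dx=q[:,:2]-o;X=dx@[C,S];Y=dx@[-S,C];Z=q[:,2]
ok=(X>-.16)&(X<.03)&(abs(Y)<.05)&(Z>.1);a=np.c_[X,Y,Z][ok]*1e3
for a_ in a[np.lexsort((a[:,0],a[:,1]>0))].round().astype(int)[::2]: print(*a_,end=" | ")
E
```

```text
white foot [0.5899 0.1766 0.008 ] yaws [75.5537 76.0673] size 0.09851477793568818 0.08192809591886083
blue foot [0.5738 0.3723 0.008 ] yaws [67.7355 68.7324] size 0.09722268621444942 0.08139345034838132
stop [ 0.5248 -0.3811  0.0579] [ 0.4822 -0.3954  0.0125] [ 0.5776 -0.3562  0.0677]
rail 0 [[0.6581096495279486, -0.0545788277652601], [0.5675349034163564, -0.41321726739813175], [0.5643057136972937, -0.03135568254372135], [0.4723008181342054, -0.38964033747870536]] [np.float64(75.82623804418616), np.float64(75.59804493259466)] [ 0.5656 -0.2222  0.    ]
rail 0.01 [[0.6569071645662445, -0.05436387241472286], [0.5669286682061054, -0.41064141025462486], [0.5637207361074066, -0.03129360418330278], [0.4723215049095749, -0.3872196862751319]] [np.float64(75.82623804418616), np.float64(75.59804493259466)] [ 0.565  -0.2209  0.01  ]
-115 -22 115 | -113 -27 117 | -112 -28 121 | -111 -26 118 | -109 -23 119 | -108 -28 116 | -106 -25 119 | -105 -29 117 | -104 -24 120 | -103 -29 117 | -102 -24 117 | -101 -29 111 | -100 -24 113 | -98 -23 109 | -97 -28 109 | -95 -25 105 | -93 -25 101 | -92 -22 102 | -89 -22 101 | -69 -16 101 | -63 -17 104 | -62 -22 103 | -60 -21 104 | -58 -18 105 | -57 -22 109 | -55 -20 108 | -53 -17 105 | -52 -21 110 | -50 -18 114 | -49 -22 113 | -47 -20 112 | -46 -16 115 | -44 -21 118 | -43 -15 118 | -42 -20 120 | -40 -16 125 | -39 -21 124 | -37 -18 121 | -36 -23 120 | -35 -20 121 | -114 32 118 | -112 27 118 | -111 30 117 | -110 26 116 | -108 28 112 | -106 31 116 | -106 26 110 | -104 25 120 | -103 27 112 | -102 32 108 | -101 27 111 | -99 30 109 | -99 25 105 | -97 29 109 | -95 29 102 | -93 32 103 | -92 27 101 | -87 28 101 | -65 19 103 | -63 20 105 | -61 23 106 | -60 18 103 | -58 21 105 | -57 24 104 | -55 20 112 | -54 23 109 | -53 18 106 | -51 21 111 | -49 24 106 | -48 20 113 | -46 23 118 | -45 19 119 | -43 21 116 | -42 16 112 | -41 22 120 | -39 18 123 | -38 20 120 | -36 23 121 | -33 21 117 |
```

View pics/ortho.png

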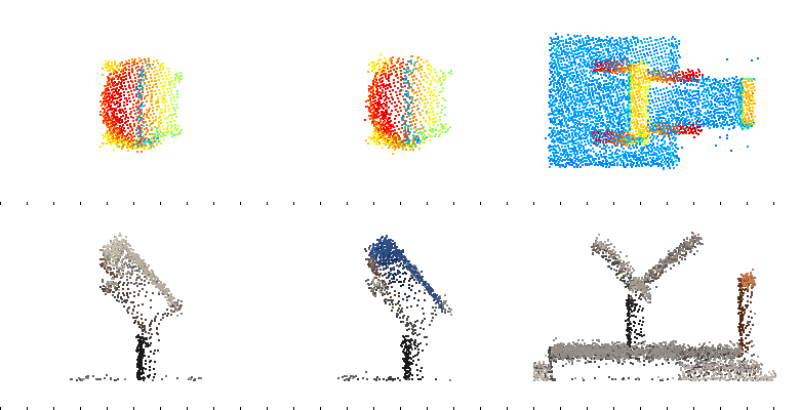

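Ortho view: cradle origin about 98 mm up-rail of the tab, posts clear of the finger gap, dish profiles consistent at about 50°. One cross-check of the lid planes plus IK feasibility, then move.

```bash
cat >> h.py <<'E'
def frame(o,yawdeg):   # slope frame: x down slope, y across, z normal
    y=np.radians(yawdeg);h=np.array([np.cos(y),np.sin(y),0]);k=np.array([0,0,1.]);s,c=np.sin(np.radians(50)),np.cos(np.radians(50))
    x=c*h-s*k;n=s*h+c*k
    return np.array(o,float),np.c_[x,np.cross(n,x),n]
def hh(yawdeg): y=np.radians(yawdeg);return np.array([np.cos(y),np.sin(y)])
def mk(c,yaw,dz): return frame(np.r_[np.array(c)+dz[0]*hh(yaw),dz[1]],yaw)
W=mk((.5899,.1766),75.8,(.009,.085))          # dish centres
B=mk((.5738,.3723),68.2,(.009,.085))
CY=75.7; tab=np.array([.607,-.060])
_p=tab-.098*hh(CY)+.001*np.array([-hh(CY)[1],hh(CY)[0]])
C=frame(np.r_[_p,.108],CY)
def edge(F,sgn,off=(0,0,0)):   # edge pinch: TCP at F+off, jaws along sgn*normal
    M=F[1];x=M[:,0];y=sgn*M[:,2]
    return F[0]+M@np.array(off),R.from_matrix(np.c_[x,y,np.cross(x,y)]).as_euler("xyz")
def top(F,sgn,off=(0,0,0)):    # from the normal, jaws across
    M=F[1];x=-M[:,2];y=sgn*M[:,1]
    return F[0]+M@np.array(off),R.from_matrix(np.c_[x,y,np.cross(x,y)]).as_euler("xyz")
E
python3 - <<'E'
from h import *
np.set_printoptions(precision=3,suppress=True)
for n in("top","scene"):
    im,d=load(n);P=cloud(n,d).reshape(-1,3);hsv=cv2.cvtColor(im,cv2.COLOR_RGB2HSV).reshape(-1,3).astype(int)
    for k,F in(("w",W),("b",B)):
        q=(P-F[0]-[0,0,.0012])@F[1]*1e3
        m=(np.abs(q[:,0])<45)&(np.abs(q[:,1])<45)&(np.abs(q[:,2])<22)
        m&=((hsv[:,1]<60)&(hsv[:,2]>110)) if k=="w" else ((hsv[:,0]>100)&(hsv[:,1]>120))
        f=m&(np.hypot(q[:,0],q[:,1])<28)&(q[:,2]>4)
        print(n,k,"lid n",np.median(q[f,2]),f.sum(),"x",np.percentile(q[m,0],[1,99]),"y",np.percentile(q[m,1],[1,99]))
for s in(1,-1):
  for nm,p in dict(W=edge(W,s,(-.004,0,0)),Wup=edge(W,s,(-.1,0,0)),Cw=edge(C,s,(-.004,0,.0115)),B=edge(B,s,(-.004,0,0)),Bt=top(B,s,(0,0,-.02)),Btup=top(B,s,(0,0,.1)),Ct=top(C,s,(0,0,.015)),Ctup=top(C,s,(0,0,.1))).items():
    try: print(s,nm,p[0],robot.ik(*p))
    except Exception as e: print(s,nm,e)
E
```

```text
top w lid n 7.694552060212358 218 x [-41.263  28.463] y [-32.257  31.921]
top b lid n 7.559661834336799 132 x [-41.854  24.713] y [-31.546  31.241]
scene w lid n 6.698123233605343 30 x [-42.246  27.972] y [-32.189  29.716]
scene b lid n nan 0 x [-42.571   1.451] y [-34.707  17.754]
1 W [0.591 0.183 0.088] [-0.148  0.666  2.023  1.161  0.772 -2.467]
1 Wup [0.576 0.123 0.162] [-0.264  0.533  2.007  0.969  0.895 -2.331]
1 Cw [ 0.583 -0.149  0.118] [-0.674  0.714  1.743  0.704  1.13  -2.452]
1 B [0.576 0.378 0.088] [ 0.251  0.65   2.076  1.644  0.547 -2.464]
1 Bt [0.571 0.366 0.072] [ 0.717  1.168  0.9   -0.374  1.869 -2.003]
1 Btup [0.606 0.452 0.149] [ 0.759  1.287  0.429 -0.41   2.209 -2.112]
1 Ct [ 0.585 -0.144  0.118] [ 0.154  0.801  1.702 -0.845  1.227 -2.192]
1 Ctup [ 0.601 -0.08   0.172] [ 0.24   0.757  1.609 -0.763  1.363 -2.255]
-1 W [0.591 0.183 0.088] [-0.148  0.666  2.023  1.161  0.772  0.675]
-1 Wup [0.576 0.123 0.162] [-0.264  0.533  2.007  0.969  0.895  0.811]
-1 Cw [ 0.583 -0.149  0.118] [-0.674  0.714  1.743  0.704  1.13   0.69 ]
-1 B [0.576 0.378 0.088] [0.251 0.65  2.076 1.644 0.547 0.677]
-1 Bt [0.571 0.366 0.072] [ 0.717  1.168  0.9   -0.374  1.869  1.138]
-1 Btup [0.606 0.452 0.149] [ 0.759  1.287  0.429 -0.41   2.209  1.029]
-1 Ct [ 0.585 -0.144  0.118] [ 0.154  0.801  1.702 -0.845  1.227  0.949]
-1 Ctup [ 0.601 -0.08   0.172] [ 0.24   0.757  1.609 -0.763  1.363  0.887]
  return _methods._mean(a, axis=axis, dtype=dtype,
  ret = ret.dtype.type(ret / rcount)
```

```bash
python3 - <<'E'
from h import *
np.set_printoptions(precision=2,suppress=True)
for n,k,F,c in(("top","w",W,(337,135)),("top","b",B,(73,152))):
    u,v=np.array(c)/3.2+[115,200]-.4
    print(k,(ray(n,u,v,.0924)[0]-F[0])@F[1]*1e3)
im,d=load("top");P=cloud("top",d).reshape(-1,3)
for k,F in(("w",W),("b",B)):   # foot extent & lid plane profile
    h=F[1][:,0]*[1,1,0];h/=np.linalg.norm(h);q=P-F[0]-[0,0,.0012];X=q@h*1e3;Y=q@F[1][:,1]*1e3;Z=P[:,2]*1e3-1.2
    m=(Z>4)&(Z<12)&(abs(X)<75)&(abs(Y)<45);print(k,"foot X",np.percentile(X[m],[1,99]),"Y",np.percentile(Y[m],[1,99]),np.median(Z[m]))
    s=(P-F[0]-[0,0,.0012])@F[1]*1e3
    for x0 in range(-40,30,8):
        m=(abs(s[:,1])<20)&(abs(s[:,0]-x0)<4)&(s[:,2]>0)&(s[:,2]<25); print(x0,np.median(s[m,2]).round(1),end="; ")
    print()
E
```

```text
w [-4.45  0.14  6.21]
b [-3.58  0.35  7.24]
w foot X [-70.49  71.07] Y [-42.69  43.53] 7.519611759423484
-40 4.7; -32 7.4; -24 7.5; -16 7.4; -8 7.3; 0 7.8; 8 8.0; 16 7.7; 24 7.8; 
b foot X [-73.01  70.09] Y [-42.83  43.03] 7.604805941678539
-40 5.9; -32 5.8; -24 7.7; -16 7.3; -8 8.0; 0 7.8; 8 7.8; 16 7.7; 24 8.4;
```

Both cues put the dishes about 5 mm up-slope of, and 4 mm below, the foot-derived estimate. The lid plane reads 7.7 mm (11.5 expected) at the right tilt, so I correct for that and pick the white dish.

```bash
cat >> h.py <<'E'
W=(W[0]+W[1]@np.array([-.005,0,-.004]),W[1]); B=(B[0]+B[1]@np.array([-.005,0,-.004]),B[1])
UP=np.array([0,0,1.])
def st(msg=""):
    s=robot.state();print(msg,"t%.2f"%s["time"],"w%.1f"%(s["gripper_width"]*1e3),"F",s["contact_force"].round(1),"tcp",s["tcp_pos"].round(4),"q6 %.2f"%s["joint_positions"][5],flush=True);return s
E
python3 - <<'E'
from h import *
p,o=edge(W,-1,(-.1,0,.0005)); robot.movep(p+.08*UP,o); st("hi")
p,o=edge(W,-1,(-.1,0,.0005)); robot.movel(p,vel=.2); st("pre")
p,o=edge(W,-1,(-.004,0,.0005)); robot.movel(p,vel=.15); st("at")
im,d=robot.get_image("scene"); cv2.imwrite("pics/s1.png",cv2.resize(im[100:280,280:500,::-1],None,fx=3.5,fy=3.3))
E
```

```text
hi t3.03 w85.7 F [ 0.6 -0.9  0. ] tcp [0.5751 0.1167 0.2432] q6 0.98
pre t3.58 w85.6 F [ 1.2  0.1 -0.4] tcp [0.5751 0.1172 0.1635] q6 0.81
at t4.38 w85.4 F [ 0.3 -0.4 -0. ] tcp [0.5903 0.1769 0.0904] q6 0.68
```

View pics/s1.png

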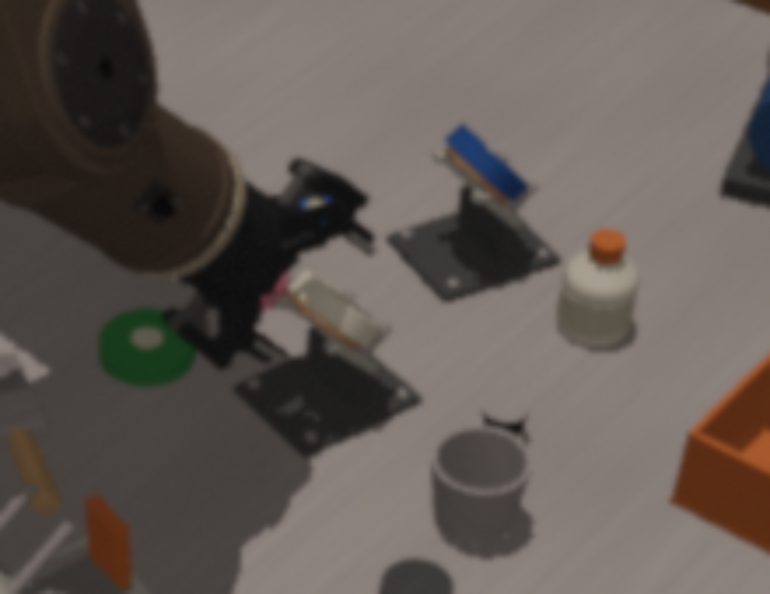

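The fingers straddle the white dish: upper tip (365,240), lower tip (275,350), dish edge midway near (300,295). I'll grip, lift, flip and look.

```bash
python3 - <<'E'
from h import *
robot.close_gripper(50); s=st("closed")
robot.movel(s["tcp_pos"]+.012*UP,vel=.05); s=st("lift")
robot.movel(s["tcp_pos"]+.13*UP,vel=.2); s=st("up")
im,d=robot.get_image("scene"); a=im[70:270,280:440]
p,o=edge(C,1,(-.004,0,.0115)); robot.movep(p+.13*UP,o); st("over cradle")
im,d=robot.get_image("scene"); b=im[130:330,180:340]
cv2.imwrite("pics/s2.png",cv2.resize(np.hstack([a,b])[:,:,::-1],None,fx=2.5,fy=2.5,interpolation=cv2.INTER_CUBIC))
E
```

```text
closed t5.02 w21.7 F [-0.9 -2.4  5.8] tcp [0.5902 0.1771 0.0899] q6 0.67
lift t5.42 w22.1 F [-0.6 -0.1 -1. ] tcp [0.5904 0.177  0.1024] q6 0.71
up t6.22 w22.1 F [ 0.3 -0.  -1.4] tcp [0.5898 0.1771 0.2314] q6 1.03
over cradle t9.18 w22.3 F [ 0.7  0.1 -0.8] tcp [ 0.5834 -0.1484  0.2484] q6 -2.29
```

View pics/s2.png

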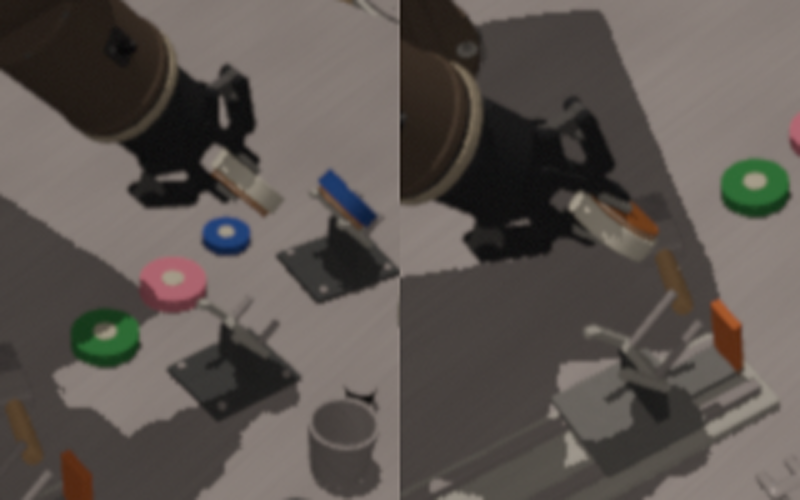

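Left: white dish gripped, lid on. Right: inverted over the cradle, amber base up, lid skirt down. Next is a force-guided set-down: first along the normal, then down the slope to the rods.

```bash
cat >> h.py <<'E'
def feel(F,d,step,nmax,thr,sub=3):
    "step along d until the opposing force rises by thr"
    f0=np.mean([(robot.wait(.03),robot.state()["contact_force"])[1] for _ in range(sub)],0)
    p=robot.state()["tcp_pos"].copy(); log=[]
    for i in range(nmax):
        p=p+d*step; robot.movel(p,vel=.02); f=(robot.state()["contact_force"]-f0); log.append(round(float(-f@d),1))
        if -f@d>thr:
            robot.wait(.05); f=robot.state()["contact_force"]-f0
            if -f@d>thr: break
    print("feel",i+1,log,"f local",(f@F[1]).round(1)); return p,-f@d>thr
E
python3 - <<'E'
from h import *
x,y,n=C[1].T
p,o=edge(C,1,(-.010,0,.0115+.006)); robot.movel(p+.04*UP,o,vel=.2); robot.movel(p,o,vel=.08); st("near")
q,ok=feel(C,-n,.0008,14,3.0); s=st("n contact"); print("n rel",(s["tcp_pos"]-C[0])@C[1]*1e3)
if ok:
    robot.movel(q+.0006*n,vel=.02)
    q,ok=feel(C,x,.0008,16,3.5); s=st("x contact"); print("rel",(s["tcp_pos"]-C[0])@C[1]*1e3)
im,d=robot.get_image("scene"); np.savez("pics/scene3.npz",im=im,d=d)
E
```

```text
near t10.43 w22.3 F [-0.3 -0.3 -1.8] tcp [ 0.5835 -0.1479  0.1268] q6 -2.44
feel 11 [0.4, 0.7, -0.1, 0.3, 0.5, 0.3, -0.0, 0.2, 0.3, 1.1, 5.0] f local [-1.6  0.8  5. ]
n contact t13.33 w21.9 F [0.1 2.4 3.9] tcp [ 0.5821 -0.1543  0.1218] q6 -2.45
n rel [-10.28243963  -0.18850393   9.19197765]
feel 4 [-1.5, -2.3, -1.5, 3.6] f local [-4.3  1.4  1.1]
x contact t14.73 w22.2 F [-1.  -1.4  4.6] tcp [ 0.5827 -0.1522  0.1196] q6 -2.45
rel [-7.21515451 -0.21251571  9.4483874 ]
```

Contact offsets amount to a pure 3.8 mm horizontal shift of the cradle, which is consistent. I'll release and retreat up-slope.

```bash
python3 - <<'E'
from h import *
x,y,n=C[1].T
s=robot.state(); robot.movel(s["tcp_pos"]-.0004*n,vel=.02); robot.ungrasp(); s=st("open")
robot.movel(s["tcp_pos"]-.075*x,vel=.15); s=st("back"); robot.movel(s["tcp_pos"]+.06*UP,vel=.25)
for k in("scene","top"):
    im,d=robot.get_image(k); np.savez(f"pics/{k}4.npz",im=im,d=d)
    if k=="scene": a=im[180:330,200:340]
    else: b=im[200:300,290:390]
cv2.imwrite("pics/s4.png",cv2.resize(a[:,:,::-1],None,fx=4,fy=4,interpolation=cv2.INTER_CUBIC)); cv2.imwrite("pics/t4.png",cv2.resize(b[:,:,::-1],None,fx=4,fy=4))
E
```

```text
open t15.67 w85.9 F [-0.6 -0.4  0.3] tcp [ 0.5826 -0.1526  0.1193] q6 -2.45
back t16.32 w85.6 F [ 0.5  0.9 -0.4] tcp [ 0.5705 -0.199   0.1764] q6 -2.40
```

View pics/s4.png

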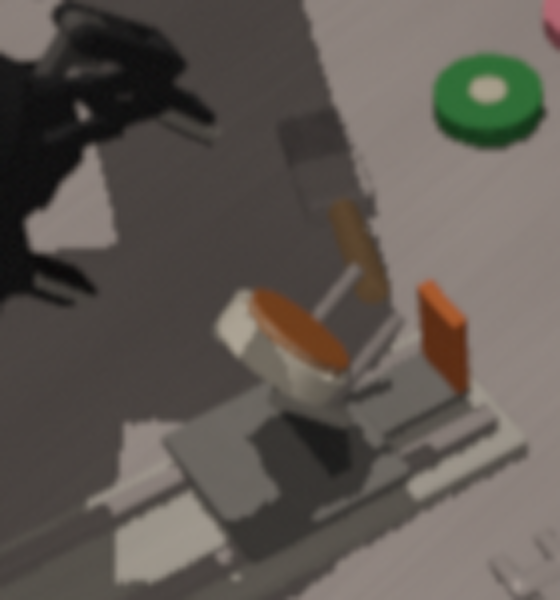

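The white dish is seated upside down against the rods (amber face centred near (300,335) in the crop). Next: pick blue, flip it above its own stand and lay it back inverted. That allows a regrip across the lid skirt, because the finger gap is blocked when stacking.

```bash
python3 - <<'E'
from h import *
u=ray("top",151,203,.085)[0]; print("sanitizer local",(u-B[0])@B[1]*1e3)
x,y,n=B[1].T
p,o=edge(B,1,(-.1,0,.0005)); robot.movep(p+.08*UP,o); robot.movel(p,vel=.2)
p,o=edge(B,1,(-.004,0,.0005)); robot.movel(p,vel=.15); robot.close_gripper(50); s=st("closed")
g=s["tcp_pos"]
robot.movel(g+.012*UP,vel=.05); robot.movel(g+.13*UP,vel=.2); st("up")
p,o=edge(B,-1,(0,0,0)); robot.movep(g+.13*UP,o); st("flipped")
t=g-.008*x+.006*n
robot.movel(t+.03*UP,vel=.2); robot.movel(t,vel=.08); st("near")
q,ok=feel(B,-n,.0008,14,3.0); print("n rel",(robot.state()["tcp_pos"]-g)@B[1]*1e3)
if ok:
    robot.movel(q+.0006*n,vel=.02)
    q,ok=feel(B,x,.0008,16,3.5); s=st("x contact"); print("rel",(s["tcp_pos"]-g)@B[1]*1e3)
E
```

```text
sanitizer local [  16.65120617 -109.63969049   17.88536681]
closed t20.61 w22.0 F [-1.4 -2.6  6.2] tcp [0.5742 0.3728 0.0901] q6 -2.47
up t21.75 w22.0 F [-0.3 -0.2 -1.7] tcp [0.5738 0.3727 0.2192] q6 -1.93
flipped t24.51 w22.2 F [-0.1  0.7 -1.4] tcp [0.5742 0.3728 0.22  ] q6 1.22
near t25.63 w22.2 F [ 1.3 -0.5 -1.1] tcp [0.5744 0.3725 0.1011] q6 0.72
feel 12 [-0.2, -0.7, -1.0, -0.7, -1.7, -0.6, -0.1, -0.7, -1.0, -1.1, 1.0, 5.8] f local [ 1.  -1.   5.6]
n rel [-8.65683503 -0.48985365 -1.93163073]
feel 11 [-0.1, 0.5, 0.4, 1.3, 0.6, 0.4, 0.9, 0.4, 0.2, 0.1, 8.4] f local [-8.6  1.1  1. ]
x contact t31.93 w21.9 F [-2.  -0.5  9. ] tcp [0.574  0.3713 0.0889] q6 0.67
rel [-0.01639453 -0.38022429 -1.89531039]
```

```bash
python3 - <<'E'
from h import *
x,y,n=B[1].T
s=robot.state(); robot.movel(s["tcp_pos"]-.0004*n-.0004*x,vel=.02); robot.ungrasp(); s=st("open")
robot.movel(s["tcp_pos"]-.075*x,vel=.15); s=st("back"); robot.movel(s["tcp_pos"]+.12*UP-.12*np.r_[hh(75),0],vel=.25); st("clear")
for k in("scene","top"):
    im,d=robot.get_image(k); np.savez(f"pics/{k}5.npz",im=im,d=d)
    P=cloud(k,d).reshape(-1,3)-[0,0,.0012];hs=cv2.cvtColor(im,cv2.COLOR_RGB2HSV).reshape(-1,3).astype(int)
    for nm,F,n0 in(("white",C,11.5),("blue",B,0)):
        q=(P-F[0])@F[1]*1e3; q[:,2]-=n0
        m=(np.hypot(q[:,0],q[:,1])<45)&(np.abs(q[:,2])<25); A=m&(hs[:,0]<22)&(hs[:,1]>110)
        f=A&(np.hypot(q[:,0],q[:,1])<25)
        sv=np.linalg.svd(P[f]-P[f].mean(0),full_matrices=False)[2][2] if f.sum()>9 else np.zeros(3)
        print(k,nm,A.sum(),"base n med",np.median(q[f,2]),"x",np.percentile(q[A,0],[2,98]),"y",np.percentile(q[A,1],[2,98]),"normal local",(sv*np.sign(sv[2]))@F[1],
          "all x",np.percentile(q[m&(q[:,2]>-5),0],[2,98]))
im=load("scene",5)[0];cv2.imwrite("pics/s5.png",cv2.resize(np.hstack([im[110:230,385:485],im[200:320,230:330]])[:,:,::-1],None,fx=4,fy=4,interpolation=cv2.INTER_CUBIC))
E
```

```text
open t32.82 w85.8 F [-0.4 -0.   0.1] tcp [0.5738 0.3707 0.0889] q6 0.67
back t33.47 w85.4 F [-0.6  0.3 -0.2] tcp [0.5562 0.326  0.1463] q6 0.83
clear t34.29 w85.5 F [-0.   0.2  0.1] tcp [0.525  0.2107 0.2654] q6 1.13
scene white 226 base n med 9.489809939278544 x [-29.36043412  23.99656365] y [-28.73996875  25.53479197] normal local [-0.00604066 -0.00567255  0.99996567] all x [-35.57023441  32.05360682]
scene blue 37 base n med 9.979000135382995 x [-30.56734057  17.39491576] y [-29.35462355  12.28212794] normal local [0. 0. 0.] all x [-35.66005577  34.8671979 ]
top white 354 base n med 10.371679597705626 x [-27.65018424  27.26546143] y [-26.79396089  24.48377554] normal local [-9.03312221e-04 -1.66713000e-02  9.99860616e-01] all x [-35.43650429  30.01925169]
top blue 226 base n med 11.55204549654997 x [-27.96226154  28.8961805 ] y [-26.54490321  25.81465935] normal local [-0.00199399 -0.00994353  0.99994857] all x [-35.69300502  32.00689292]
```

View pics/s5.png

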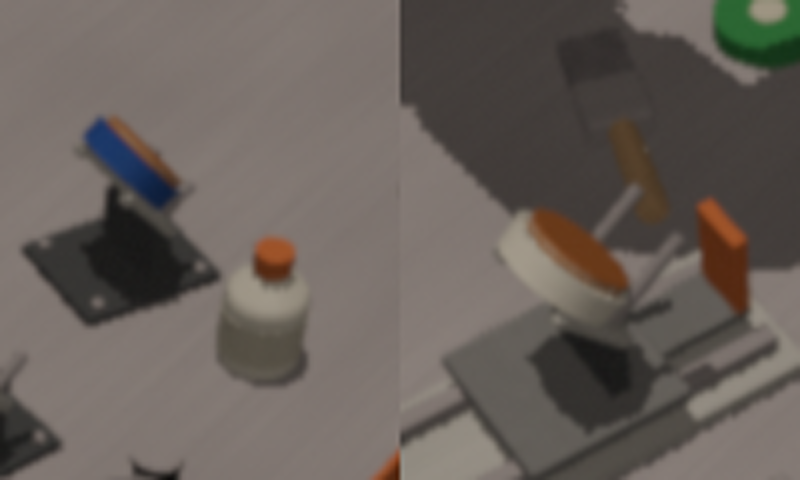

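Both dishes lie flat and inverted (blue at (130,160), white at (565,260) in the crop), with normals within 1° of nominal. I'll regrip blue across its lid skirt, approaching along the normal.

```bash
python3 - <<'E'
from h import *
x,y,n=B[1].T
M=np.c_[[0,0,-1.],-y,np.cross([0,0,-1.],-y)]; od=R.from_matrix(M).as_euler("xyz")
robot.movep(B[0]+.19*UP+.03*np.r_[hh(68.2),0],od); st("down")
p,o=top(B,-1,(0,-.0004,.085)); robot.movep(p+.03*UP,o); st("pre0")
robot.movel(p,o,vel=.1); st("pre")
p,o=top(B,-1,(0,-.0004,-.018)); robot.movel(p,o,vel=.12); st("at")
im,d=robot.get_image("scene"); a=im[80:230,360:510]; im,d=robot.get_image("top"); b=im[170:320,70:220]
cv2.imwrite("pics/s6.png",cv2.resize(np.hstack([a,b])[:,:,::-1],None,fx=2.66,fy=2.66,interpolation=cv2.INTER_CUBIC))
E
```

```text
down t35.41 w85.5 F [-0.1 -0.9 -0.5] tcp [0.5849 0.4021 0.2749] q6 0.94
pre0 t36.47 w85.3 F [ 0.4 -0.4  1.4] tcp [0.6005 0.4339 0.1719] q6 1.04
pre t36.92 w85.1 F [ 0.5 -0.1 -0. ] tcp [0.5992 0.4348 0.1403] q6 1.06
at t37.92 w85.7 F [ 0.1 -0.3  0.4] tcp [0.5705 0.3625 0.0753] q6 1.14<sys>:0: UserWarning: Gimbal lock detected. Setting third angle to zero since it is not possible to uniquely determine all angles.
```

View pics/s6.png

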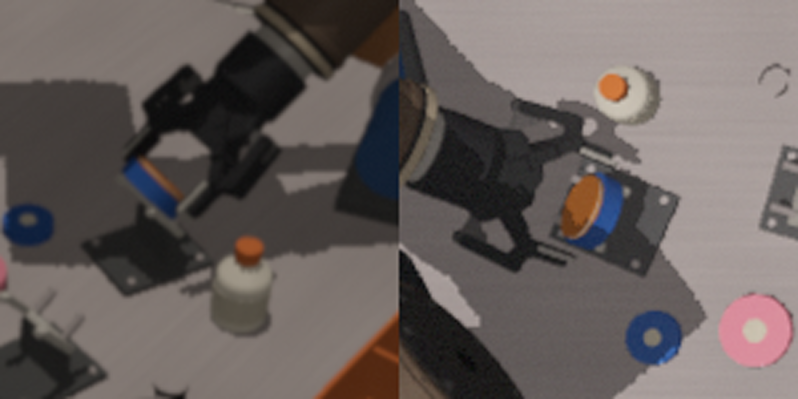

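The fingers flank the blue dish evenly (dish at (590,210), tips at (610,155) and (570,260)). Closing on the skirt, then carrying it level to the cradle.

```bash
python3 - <<'E' 2>/dev/null
from h import *
def lev(F):
    y=-F[1][:,1]; z=np.array([0,0,-1.]); return R.from_matrix(np.c_[z,y,np.cross(z,y)]).as_euler("xyz")
robot.close_gripper(30); s=st("closed")
robot.movel(s["tcp_pos"]+.015*UP,vel=.05); s=st("lift")
if 64<s["gripper_width"]*1e3<71:
    robot.movel(s["tcp_pos"]+.1*UP,vel=.15)
    p=s["tcp_pos"]; p[2]=.25; robot.movep(p,lev(B)); st("level")
    c,o=top(C,-1,(-.0057,-.0012,.0214)); q=c+.05*np.r_[hh(CY),0]; q[2]=.26
    robot.movel(q,lev(C),vel=.25); st("over")
    robot.movel(c+.05*UP,o,vel=.08); st("tilted")
    im,d=robot.get_image("scene"); np.savez("pics/scene7.npz",im=im,d=d); cv2.imwrite("pics/s7.png",cv2.resize(im[160:330,180:350,::-1],None,fx=3.5,fy=3.5,interpolation=cv2.INTER_CUBIC))
    im,d=robot.get_image("top"); np.savez("pics/top7.npz",im=im,d=d)
E
```

```text
closed t38.34 w67.1 F [1.6 6.  3.7] tcp [0.5702 0.3624 0.075 ] q6 1.14
lift t38.80 w66.8 F [ 0.2 -0.3 -1. ] tcp [0.5704 0.3625 0.0904] q6 1.13
level t40.48 w66.8 F [ 1.3 -0.2 -1. ] tcp [0.5702 0.3623 0.249 ] q6 0.90
over t42.47 w67.0 F [-0.6 -0.3 -0.6] tcp [ 0.5984 -0.0934  0.26  ] q6 0.04
tilted t43.83 w66.9 F [-0.3  0.6 -1.3] tcp [ 0.5865 -0.1427  0.1769] q6 0.87
```

View pics/s7.png

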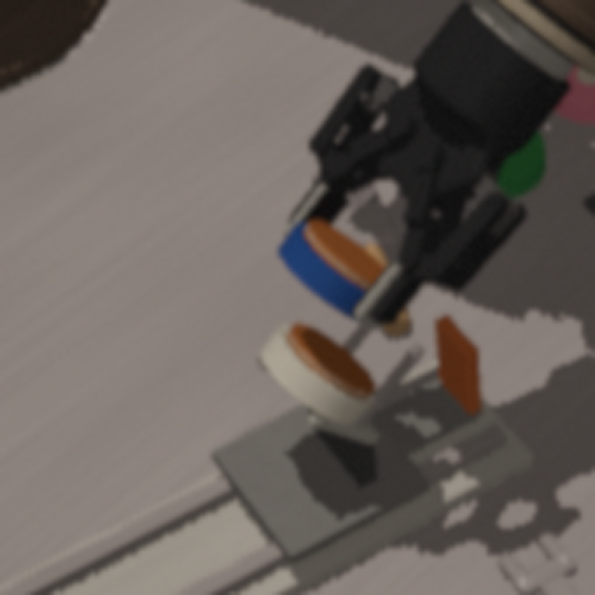

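Blue is held by the skirt, inverted, with the base seated in the lid, directly above the white dish. Feeling it down now, with lower thresholds so the carriage isn't shifted.

```bash
python3 - <<'E' 2>/dev/null
from h import *
x,y,n=C[1].T
rel=lambda:((robot.state()["tcp_pos"]-C[0])@C[1]*1e3).round(2)
c,o=top(C,-1,(-.0057,-.0012,.0214)); robot.movel(c,o,vel=.06); st("near"); print(rel())
q,ok=feel(C,-n,.0007,15,2.5); print("n",rel(),ok)
if ok:
    robot.movel(q+.0005*n,vel=.02)
    q,ok=feel(C,x,.0007,14,2.3); st("x"); print("x",rel(),ok)
E
```

```text
near t44.92 w67.0 F [-0.4 -0.6 -0.8] tcp [ 0.5863 -0.1427  0.1264] q6 0.94
[-5.87 -1.37 21.61]
feel 9 [-0.6, -1.9, -1.1, -0.1, -0.7, -0.4, -0.1, 0.1, 4.1] f local [-0.8 -1.3  2.6]
n [-6.13 -1.56 15.57] True
feel 6 [0.9, 1.0, 1.7, 0.4, 2.0, 7.2] f local [-7.1  0.1  1. ]
x t49.22 w66.9 F [-0.8 -3.2  5.2] tcp [ 0.5857 -0.1446  0.1198] q6 0.95
x [-2.16 -1.31 15.82] True
```

```bash
python3 - <<'E' 2>/dev/null
from h import *
x,y,n=C[1].T
s=robot.state(); robot.movel(s["tcp_pos"]-.0003*n-.0004*x,vel=.02); robot.ungrasp(); s=st("open")
robot.movel(s["tcp_pos"]+.1*n,vel=.15); s=st("back"); robot.movel(s["tcp_pos"]+.05*UP+.04*np.r_[hh(CY),0],vel=.25); st("clear")
for k in("scene","top"):
    im,d=robot.get_image(k); np.savez(f"pics/{k}8.npz",im=im,d=d)
    P=cloud(k,d).reshape(-1,3)-[0,0,.0012];hs=cv2.cvtColor(im,cv2.COLOR_RGB2HSV).reshape(-1,3).astype(int)
    q=(P-C[0])@C[1]*1e3
    m=(np.hypot(q[:,0],q[:,1])<45)&(q[:,2]>-2)&(q[:,2]<60)
    A=m&(hs[:,0]<22)&(hs[:,1]>110)&(q[:,2]>38);L=m&(hs[:,0]>100)&(hs[:,0]<130)&(hs[:,1]>120);Wt=m&(hs[:,1]<60)&(hs[:,2]>110)&(q[:,2]<20)
    for nm,a in(("amber",A),("bluelid",L),("whitelid",Wt)): print(k,nm,a.sum(),"lo/hi",np.percentile(q[a],[3,97],axis=0).round(1).tolist() if a.sum()>5 else "","n",np.median(q[a,2]) if a.sum() else "")
    t=(np.abs(P-[.607,-.060,.08])<.045).all(1)&(hs[:,0]<18)&(hs[:,1]>150)&(P[:,2]>.07)&(np.abs((P-C[0])@np.r_[hh(CY),0]-.098)<.03)
    print(k,"tab",P[t].mean(0),t.sum())
im=load("scene",8)[0];cv2.imwrite("pics/s8.png",cv2.resize(im[180:320,210:350,::-1],None,fx=4,fy=4,interpolation=cv2.INTER_CUBIC))
E
```

```text
open t49.80 w85.6 F [-0.4  0.3 -0.1] tcp [ 0.5856 -0.1451  0.1198] q6 0.94
back t50.62 w85.4 F [ 0.3 -0.8 -0.5] tcp [ 0.604  -0.0713  0.1837] q6 0.87
clear t51.02 w85.3 F [-0.3 -0.3 -0.3] tcp [ 0.614  -0.0326  0.2337] q6 0.82
scene amber 202 lo/hi [[-29.7, -28.3, 41.1], [24.8, 22.8, 44.5]] n 43.30345154435068
scene bluelid 242 lo/hi [[-37.4, -34.2, 23.2], [4.1, 15.9, 37.5]] n 30.43162309159986
scene whitelid 246 lo/hi [[-37.1, -31.9, -1.2], [-10.5, 21.1, 15.0]] n 7.462951023926447
scene tab [ 0.60965025 -0.06411515  0.08343703] 104
top amber 352 lo/hi [[-28.1, -26.8, 40.6], [23.7, 23.5, 48.1]] n 44.571477590874935
top bluelid 145 lo/hi [[-37.7, -28.9, 23.3], [-10.1, 30.0, 41.3]] n 33.04311373184195
top whitelid 195 lo/hi [[-36.4, -28.8, 0.8], [-7.2, 32.5, 19.1]] n 10.076695575120496
top tab [ 0.60681439 -0.06048908  0.08931475] 42
```

The stack is square: blue base face at n = 44.6 (44.9 expected), both lids' upper edges at x ≈ −37. The tab hasn't moved. Now the push, fingers shut and the tool tilted away from the stack.

```bash
python3 - <<'E' 2>/dev/null
from h import *
h=np.r_[hh(CY),0]; yl=C[1][:,1]; t=np.r_[.6072,-.0605,0]+0*yl
a=np.radians(20); X=-np.sin(a)*h-np.cos(a)*UP; Y=-yl; o=R.from_matrix(np.c_[X,Y,np.cross(X,Y)]).as_euler("xyz")
robot.close_gripper(20)
robot.movel(t+.05*h+.16*UP,o,vel=.12); st("hi")
robot.movel(t+.04*h+.055*UP,o,vel=.15); robot.movel(t+.022*h+.055*UP,o,vel=.08); st("low"); robot.wait(.1)
f0=robot.state()["contact_force"]; pos=.022; F=lambda:(robot.state()["contact_force"]-f0)@h
while pos>.006:
    pos-=.0015; robot.movel(t+pos*h+.055*UP,o,vel=.02)
    if F()>1.5: break
print("touch",pos,F())
robot.movel(t+(pos-.12)*h+.055*UP,o,vel=.045); st("pushed"); p0=pos; pos-=.12; log=[]
while p0-pos<.178:
    pos-=.002; robot.movel(t+pos*h+.055*UP,o,vel=.025); f=F(); log.append(round(float(f),1))
    if f>9 or robot.state()["time"]>66: break
print("travel",p0-pos,log); st("end")
np.savez("pics/top9.npz",im=(z:=robot.get_image("top"))[0],d=z[1])
E
```

```text
hi t52.67 w-0.0 F [ 0.4  0.  -0.1] tcp [ 0.6196 -0.0122  0.1603] q6 0.59
low t53.90 w0.1 F [0.6 0.5 0.5] tcp [ 0.6126 -0.0399  0.0555] q6 0.65
touch 0.009999999999999995 1.5134584713614578
pushed t58.82 w-0.4 F [-1.5  2.2 -0.7] tcp [ 0.5802 -0.167   0.055 ] q6 0.53
travel 0.16800000000000004 [1.4, 0.4, 0.5, 0.9, 0.7, 0.3, 1.1, 0.8, 0.9, 0.8, 0.7, 1.2, 0.8, 0.2, 1.0, 1.5, 0.5, -0.3, 0.2, 1.0, 1.0, 0.1, 3.3, 18.7]
end t64.82 w-0.3 F [ 0.3 19.5  3.3] tcp [ 0.5686 -0.2122  0.0549] q6 0.48
```

```bash
python3 - <<'E' 2>/dev/null
from h import *
h=np.r_[hh(CY),0]
s=robot.state(); robot.movel(s["tcp_pos"]+.012*h,vel=.05); robot.movel(s["tcp_pos"]+.06*h+.03*UP,vel=.15); robot.wait(.2); st("away")
F=(C[0]-.16*h,C[1])
for k in("scene","top"):
    im,d=robot.get_image(k); np.savez(f"pics/{k}10.npz",im=im,d=d)
    P=cloud(k,d).reshape(-1,3)-[0,0,.0012];hs=cv2.cvtColor(im,cv2.COLOR_RGB2HSV).reshape(-1,3).astype(int);q=(P-F[0])@F[1]*1e3
    A=(np.hypot(q[:,0],q[:,1])<45)&(hs[:,0]<22)&(hs[:,1]>110)&(q[:,2]>38)&(q[:,2]<60)
    print(k,"amber",A.sum(),np.percentile(q[A],[3,97],axis=0).round(1).tolist(),np.median(q[A,2]))
    t=(hs[:,0]<18)&(hs[:,1]>150)&(P[:,2]>.07)&(np.abs(P[:,2]-.085)<.02)&(np.hypot(*(P[:,:2]-(.567,-.215)).T)<.04); print(k,"tab",P[t].mean(0),t.sum())
im=load("scene",10)[0];cv2.imwrite("pics/s10.png",cv2.resize(im[200:400,130:330,::-1],None,fx=3,fy=3,interpolation=cv2.INTER_CUBIC))
E
```

```text
away t66.01 w-0.0 F [ 0.  -0.8  0.7] tcp [ 0.5828 -0.1547  0.0844] q6 0.51
scene amber 12 [[-35.3, -16.8, 38.0], [13.8, 16.8, 38.6]] 38.15554501679469
scene tab [ 0.56814136 -0.22723903  0.08398888] 102
top amber 162 [[-34.4, -24.6, 38.1], [15.1, 22.6, 42.4]] 39.26980379196031
top tab [ 0.56341301 -0.22246237  0.0883497 ] 54
```

View pics/s10.png

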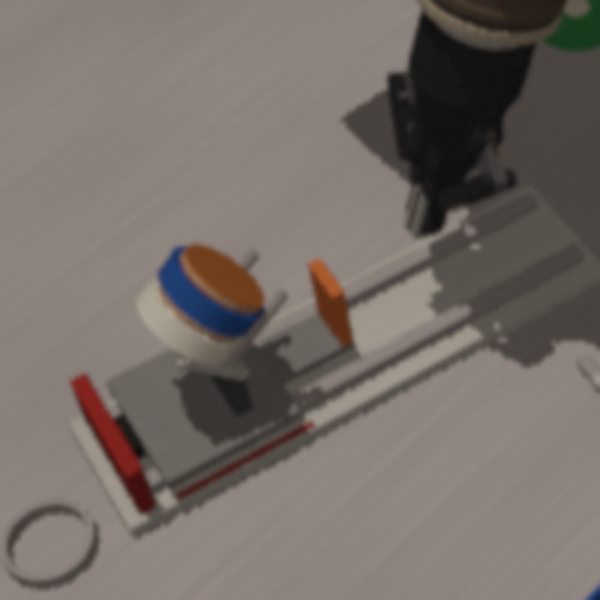

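The carriage is against the stop's black bumper at (130,435), and the stack sits square on the rods at (205,300). The tab moved 168 mm, matching the push. Handing in.

```bash
python3 -c "
from rig import robot
robot.close_job(); print(robot.state()['time'])"
```

```text
the job is handed in; nothing more can be done
the job is handed in; nothing more can be done
```

Both dishes are upside down in the cradle, blue squarely on white, and the carriage is against the red stop. I handed the job in at about 66 s of the 72 s allowed.

- **White dish:** I pinched it from its upper edge, flipped it and set it down by feel, first on the bars and then against the rods.
- **Blue dish:** I flipped it above its own stand and laid it back inverted. I then regripped it across the lid skirt, because no finger fits under a stacked dish, and set it on the white one by feel.
- **Carriage:** I pushed it slowly about 168 mm, until the force rose to 19 N at the stop, then backed the arm away.

**Last checks:**
- Both lids were on in the last picture.
- After stacking, the blue dish's upper face was 44.6 mm above the bars (44.9 mm expected).
- The tab moved 168 mm, matching the push, and the carriage was touching the stop's bumper.
- The last face-height check after the push read about 39 mm instead of 44.6. I had assumed 160 mm of travel rather than 168, which explains the gap. I did not recompute it, but the picture showed the stack intact.
- I saw none of the other objects disturbed in the views I took, but I did not re-measure each one.

**Estimate that disagreed:** the dish positions worked out from the stands' feet were about 6 mm off. I used the depth readings of the lids instead.

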